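# Wind back the cam lock and take out the plaster mould

### The arm

A 6-joint arm with a two-finger parallel gripper is mounted at the origin on the work surface. World frame = base frame: x ahead of the robot, y to its left, z up, the work surface at z = 0. Lengths are in m, angles in rad, forces in N, time in s.
With the tool pointing down it reaches from about 0.25 to 0.725 m from the base axis. Payload 4 kg.
Tool frame: the origin (TCP) lies on the centre line of the jaws, within the pads' length; the fingertips stand 25 mm ahead of it and the grasp point (between the pads) lies 6 mm ahead of it; z points along the fingers, y is the line along which they close (so a half turn about z gives the same grasp; the last joint's range is limited). The gripper opens to 85 mm and grips with 20 to 120 N. Pads are 22 mm wide; open, the fingers measure 114 mm over their backs; the gripper's body (76 mm by 85 mm) begins 54 mm behind the grasp point. The pads swing forward as they close: fully open they stand 13 mm farther back than shut.
Start: joints at [-1.29, 0.241, 0.005, 1.335, 0, 1.571], TCP at [0.139, -0.48, 0.256] pointing down, gripper open.
Joint ranges: [-2.72, 2.72], [-1.05, 1.87], [-1.09, 1.28], [-1.99, 2.15], [-1.42, 1.44], [-3.14, 3.14]. Speed limits (rad/s): [2.79, 2.79, 3.14, 3.14, 3.14, 3.14].

### API

Orientations are given as a rotation vector (axis times angle).
In Python, from rig import r gives the robot as it stands. The module is installed in compiled form; this text tells all that it offers.
- The arm moves only by the shell command python3 -m pendant 'ROWS' [FORCE]. ROWS is a JSON object of lists of equal length, an entry for each row: "angular": the turn, a rotation vector about the tool's x, y, z in units of 8 degrees (1.0 is 8 degrees), a list of three; "offset": the shift along the tool's x, y, z in units of 50 mm (1.0 is 50 mm), a list of three; "claw": the opening, from -1 (shut) to 1 (fully open). In form: {"angular": [[wx, wy, wz], ...], "offset": [[tx, ty, tz], ...], "claw": [claw, ...]}. A call has 1 to 20 rows; each row shifts and turns the commanded pose from where the row before left it, along the tool's axes as they then stand; what a row does not reach is not made up. A row lasts 1/10 s, in which the tool goes at most 50 mm and 8.59 degrees, less where a joint would pass 70% of its speed; a pose out of reach is approached as far as the arm can. A call is refused whole if a number of a shift passes 1 or a number of a turn 1, either way. A call with a gripper value outside its range is refused whole. The fingers move at their own pace and stop on an object; FORCE is the grip in N (left out, the last holds). Time passes only in rows, so rows that do not move let the fingers close. It gives the time, the measured TCP pose, the force, the opening and the grip force at its end, in the units of the state.
- r.observe(): the state, without advancing time (a new reading comes with each control period).
- r.grab_frame(name): name is "side" or "top"; returns a dict with "image" (420x560x3 uint8, blue, green, red), "mtx" (3x3 intrinsics, pixels), "rvec" (rotation vector, rad) and "tvec" (3), from world to camera coordinates, as OpenCV has them. Camera axes: x right, y down, z forward; pixel columns grow to the right and rows downward; lengths in m; the calibration is good to about 2 mm. A picture is of the moment at which its call begins. There is no depth.
- r.job_done(): hands the job in; it is judged then, once.
The state is a dict: "time_s": time; "q": joint angles; "qvel": joint speeds; "effort": joint torques, N m; "position": TCP position; "tcp_rot": TCP orientation; "force": force on the tool from outside, world axes, zero at the start; "ft_torque": the same for the moment, N m; "width": finger opening in m; "gripper_force": force on a finger pad.
Only numpy, scipy, OpenCV 4.12 (cv2) and the standard library are available. Lean on these libraries where they do the work, as an engineer would, in place of code of your own. Each camera call takes 0.05 s, during which the arm holds its last target. There are 200 camera calls.

### The job

Wind the red-knobbed crank of the green mould stand clockwise, as seen from above, until its heavy drag suddenly lets go, and stop winding right there (wound on by another quarter turn, it locks again). Then lift the freed plaster mould straight up out of the stand without yanking, and set it down gently, upright and flat, inside the fence of the drying board. Leave everything else on the bench where it is.

Things in the scene. Friction and masses are not known exactly. Their poses are not given: they have to be found in the camera images.
- stand: Green mould stand, fixed, 160 (x) x 280 (y) x 80 high; origin on the bench under it, at mid x, 135 from its -y end. Crank on the -y half; mould in a well in the +y half, 66 (x) x 114 (y), 25 deep (floor 55 above the bench). A hidden pin in a notch in the mould's -y end locks it: locked, it lifts only 2 mm before it catches. The crank works the pin.
- crank_axis (a point): point on the crank's upright turning axis, on the stand's top face (80 above the bench); its axes are the stand's
- knob_mid (a point): centre of the crank's red knob, an upright cylinder 22 in diameter, 35 high, spinning freely on the crank, so a gripper of fixed orientation can carry it round; 45 from the crank axis, 43.5 above the stand's top face (knob from 26 to 61 above it; the crank arm under it is 63 x 18 x 8). x axis: outwards along the arm, a different way each start
- crank (a joint): angle of the crank, rad, 0 at the start, growing clockwise seen from above, no end stop. While the mould is locked the knob drags with about 5 to 7 N; after 1.1 to 2.1 turns, different each time, the pin springs back and the drag drops at once to about 1 N: mould free. Wound on about 0.6 rad, the pin starts to come back (the drag stays light); from 1.0 to 1.7 rad on it is locked again.
- seat (a point): centre of the floor of the stand's well, 55 above the bench: where the mould's origin is while it sits in the stand; axes as the stand's
- mould: white plaster mould, a block 60 (x) x 110 (y) x 60 high, about 0.4 kg, with a grey seam line round it and a dark pouring hole in its top, standing in the stand's well with its upper 35 above the stand's top face. Origin: centre of its underside; z up. Grip it across its 60 mm width (x)
- board: drying board of pale wood, fixed, 130 (x) x 180 (y) x 20 thick with a dark fence 10 high and 12 wide on it; inside the fence it is 90 (x) x 140 (y). Origin on the bench under its centre
- board_floor (a point): centre of the board's upper face inside the fence, 20 above the bench; axes as the board's (the mould's 110 length goes along y, either way round)
- round_mould: bystander: white round plaster mould, diameter 90, height 52; origin at the middle of its underside, leave it alone
- bottle: bystander: green glass bottle, diameter 60, height 170; origin at the middle of its underside, leave it alone
- teacup: bystander: white teacup, rim diameter 84, height 65; origin at the middle of its underside, leave it alone
- slip_cup: bystander: paper cup, rim diameter 72, height 80; origin at the middle of its underside, leave it alone
- figure: bystander: small grey clay figure on a 60 x 60 slab, height 90; origin at the middle of its underside, leave it alone
- bat: bystander: plywood disc, diameter 200, 12 thick; origin at the middle of its underside, leave it alone
- scraper: bystander: potter's spatula, 200 long, lying flat; origin at the middle of its underside, leave it alone
- rule: bystander: wooden rule, 240 x 30 x 6, lying flat; origin at the middle of its underside, leave it alone
Mind the look-alikes: they are no part of the job. Leave any blue or turquoise look-alike of the mould alone.

How it is judged:
On the way, in this order (a step that is already met when the one before it is completed fails the run):
1. the crank has been wound clockwise by more than a full turn with the mould still in its seat (value of joint crank above 6.3 rad and distance between mould and seat below 0.012 m), for 0.1 s.
2. the mould has been lifted clear of the stand (z of mould in the frame of seat above 0.04 m), for 0.1 s.
At the end, for the whole second after the job is handed in: The mould stands upright (within 0.06 rad) and at rest, flat on the drying board inside its fence, its origin within 4 mm in height and 22 mm in x and y of the centre of the board's floor, and released (z of mould in the frame of board_floor between -0.004 and 0.004 m and x of mould in the frame of board_floor between -0.022 and 0.022 m and y of mould in the frame of board_floor between -0.022 and 0.022 m and angle between mould's own z axis and vertical below 0.06 rad and linear speed of mould below 0.02 m/s and contact force between mould and board above 1 N); the robot touches nothing.
It fails at once if the mould was yanked against the lock or rammed into the stand (over 60 N between mould and stand) (contact force between mould and stand above 60 N).
It fails at once if the mould was dropped or pressed hard on the board (over 60 N) (contact force between mould and board above 60 N).
It fails at once if a bystander was shifted by more than 30 mm (distance of any of round_mould, bottle, teacup, slip_cup, figure, bat, scraper, rule from where it was at the start of the episode above 0.03 m).
It also fails if it takes over 72 s, if anything falls off the work surface, if the arm or the gripper's body presses on something with over 40 N, if the wrist force passes 120 N, or if a joint passes its speed limit or range.

## Working session

There is one attempt and no reset: what is moved stays moved. The work goes in short steps, Python scripts to look and compute and a shell command to move; the robot and the scene stay as the last step left them, time stands still between calls to the robot, and variables do not carry over. Pictures are saved under pics/ and viewed, at most 12 in all, crops included, and the job is handed in when it is done.

```bash
mkdir -p pics; cat > h.py <<'E'
import numpy as np, cv2, json
from rig import r
def snap(n,f):
    d=r.grab_frame(n); cv2.imwrite(f'pics/{f}.png',d['image'])
    json.dump({k:np.array(d[k]).tolist() for k in('mtx','rvec','tvec')},open(f'pics/{f}.json','w'))
def ray(f,uv):
    d={k:np.array(v) for k,v in json.load(open(f'pics/{f}.json')).items()}
    R=cv2.Rodrigues(d['rvec'])[0]; c=-R.T@d['tvec'].ravel()
    v=R.T@np.linalg.inv(d['mtx'])@np.array([*uv,1.]); return c,v
def atz(f,uv,z):
    c,v=ray(f,uv); return c+v*(z-c[2])/v[2]
def tri(f1,u1,f2,u2):
    c1,v1=ray(f1,u1);c2,v2=ray(f2,u2)
    s=np.linalg.lstsq(np.c_[v1,-v2],c2-c1,rcond=None)[0]
    a,b=c1+s[0]*v1,c2+s[1]*v2; return (a+b)/2,np.linalg.norm(a-b)
def proj(f,p):
    d={k:np.array(v) for k,v in json.load(open(f'pics/{f}.json')).items()}
    return cv2.projectPoints(np.array(p,float).reshape(-1,3),d['rvec'],d['tvec'],d['mtx'],None)[0].reshape(-1,2)
E
python3 - <<'E'
from h import *
snap('top','t0');snap('side','s0')
for f in('t0','s0'):
    i=cv2.imread(f'pics/{f}.png');cv2.imwrite(f'pics/{f}x.png',cv2.resize(i,(784,588)))
o=r.observe();print({k:np.round(v,3) for k,v in o.items()})
print(ray('t0',(280,210)),ray('s0',(280,210)))
E
```

```text
{'time_s': np.float64(0.1), 'q': array([-1.29 ,  0.241,  0.004,  1.335, -0.   ,  1.571]), 'qvel': array([ 0.002, -0.001,  0.003, -0.001, -0.001,  0.001]), 'effort': array([ 0.0000e+00, -3.7314e+01,  2.5301e+01,  1.1000e-02,  0.0000e+00,
        0.0000e+00]), 'position': array([ 0.138, -0.48 ,  0.255]), 'tcp_rot': array([-3.109, -0.439,  0.   ]), 'force': array([0.128, 0.801, 0.707]), 'ft_torque': array([-0.011, -0.013,  0.01 ]), 'gripper_force': np.float64(0.0), 'width': np.float64(0.085)}
(array([ 0.3641215 , -0.00883411,  1.31296282]), array([ 0.12072852, -0.00677809, -0.99269281])) (array([0.04813858, 0.72901911, 0.92901734]), array([ 0.38227489, -0.61021156, -0.69399525]))
```

View pics/t0x.png

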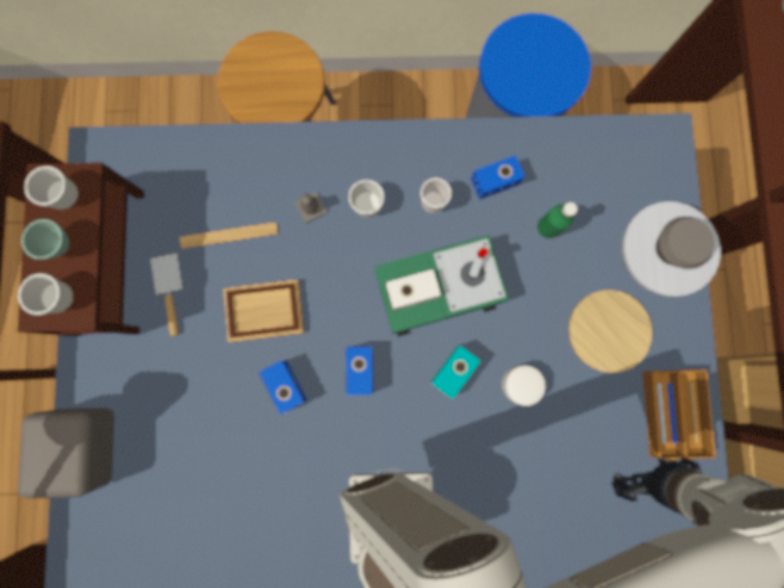

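View pics/s0x.png

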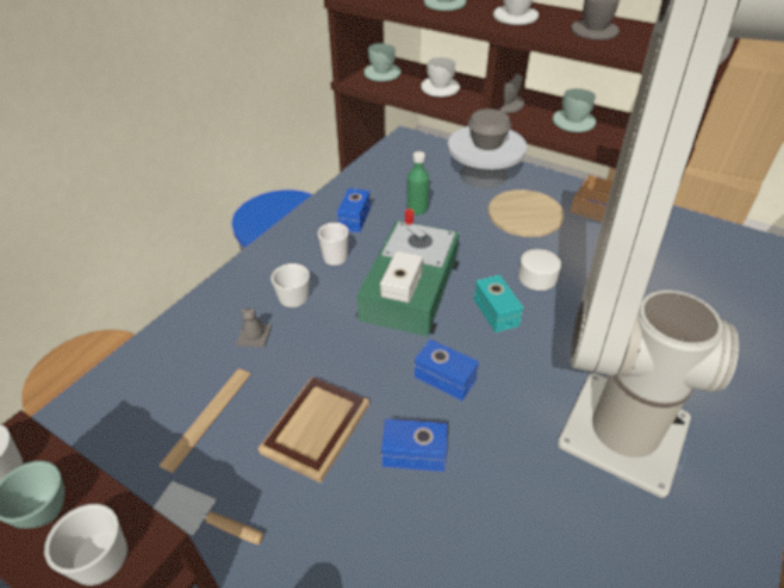

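The top view shows the stand at about (440,285), the knob at (483,253), the mould at (413,289) and the board at (263,310). The side view has the knob at (409,216), the mould at (402,275) and the board at (315,427). All of these are in 1.4x pixels. Next I'll look at enlarged crops.

```bash
python3 - <<'E'
from h import *
def crop(f,x,y,w,h,s):
    i=cv2.imread(f'pics/{f}.png')[y:y+h,x:x+w]; return cv2.resize(i,None,fx=s,fy=s,interpolation=cv2.INTER_CUBIC)
def grid(i,x,y,s,st=10):
    for u in range(-(-x//st)*st,x+i.shape[1]//s,st):
        cv2.line(i,((u-x)*s,0),((u-x)*s,6),(0,255,255),1);cv2.putText(i,str(u),((u-x)*s+2,14),0,.35,(0,255,255),1)
    for v in range(-(-y//st)*st,y+i.shape[0]//s,st):
        cv2.line(i,(0,(v-y)*s),(6,(v-y)*s),(0,255,255),1);cv2.putText(i,str(v),(8,(v-y)*s+4),0,.35,(0,255,255),1)
    return i
a=grid(crop('t0',265,165,100,75,8),265,165,8);cv2.imwrite('pics/a.png',a)
b=grid(crop('s0',250,145,80,95,6),250,145,6);cv2.imwrite('pics/b.png',b)
c=np.hstack([grid(crop('t0',155,195,66,52,6),155,195,6),grid(crop('s0',180,265,65,52,6),180,265,6)]);
c=np.hstack([grid(crop('t0',155,195,65,52,6),155,195,6),np.vstack([grid(crop('s0',180,265,66,78,6),180,265,6)])[:312]]) if 0 else None
d=grid(crop('s0',180,265,90,80,6),180,265,6);cv2.imwrite('pics/d.png',d)
E
```

```text
(no output)
```

View pics/a.png

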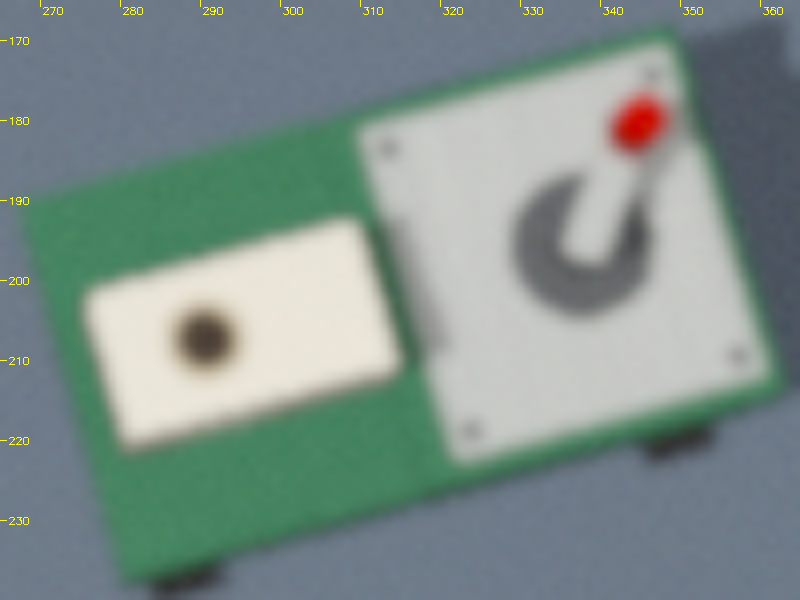

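View pics/b.png

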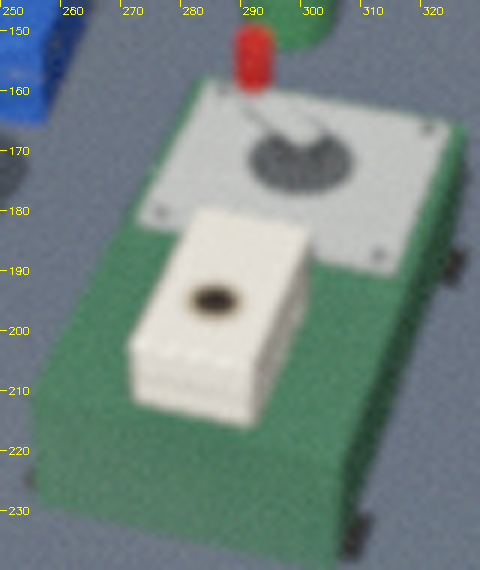

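View pics/d.png

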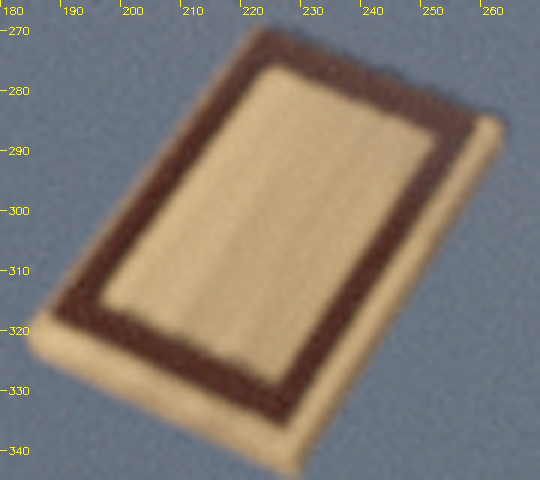

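In the crops, the mould top corners are top (276,201), (310,192), (315,211), (281,221) and side (272,203), (282,180), (302,183), (292,207). The knob centre is top (344,180) and side (292,155). I still need the board in an enlarged top crop.

```bash
python3 - <<'E'
from h import *
i=cv2.imread('pics/t0.png')[193:251,150:225];cv2.imwrite('pics/e.png',cv2.resize(i,None,fx=8,fy=8,interpolation=cv2.INTER_CUBIC))
E
cat > fit.py <<'E'
from h import *
from scipy.optimize import least_squares
P=lambda x,y,s,u:(x+(u[0]+.5)/s-.5,y+(u[1]+.5)/s-.5)
A=lambda *u:P(265,165,8,u)
B=lambda *u:P(250,145,6,u)
def fit(tf,tp,sf,sp,loc):  # loc Nx3, pose x,y,yaw,z
    loc=np.array(loc,float)
    def f(p):
        c,s=np.cos(p[2]),np.sin(p[2])
        W=loc@np.array([[c,s,0],[-s,c,0],[0,0,1]])+[p[0],p[1],p[3]]
        return np.r_[(proj(tf,W)-tp).ravel(),(proj(sf,W)-sp).ravel()]
    s=least_squares(f,[.45,0,0.2,.05]); return s.x,np.sqrt(np.mean(s.fun**2)),np.round(s.fun.reshape(-1,2),1).tolist()
if __name__=='__main__':
    mt=[A(88,290),A(358,215),A(402,365),A(125,450)]
    ms=[B(131,348),B(195,208),B(310,230),B(250,372)]
    for a,b in zip(mt,ms): print('m',*tri('t0',a,'s0',b))
    print('mould',fit('t0',mt,'s0',ms,[[.03,.055,.0],[.03,-.055,0],[-.03,-.055,0],[-.03,.055,0]]))
    k=tri('t0',A(636,125),'s0',B(254,60));print('knob',k)
    pt=[A(358,122),A(665,38),A(770,380),A(455,465)];ps=[B(135,220),B(205,80),B(450,120),B(392,275)]
    for a,b in zip(pt,ps): print('plate',*tri('t0',a,'s0',b))
    print('disc',tri('t0',A(582,247),'s0',B(302,162)))
    st=[A(22,200),A(668,25),A(782,395),A(125,582)]
    for a,b in zip(st,[B(35,395),B(205,80),B(465,125),B(345,465)]): print('stand',*tri('t0',a,'s0',b))
E
python3 fit.py
```

```text
m [ 0.53880558 -0.00438817  0.10973423] 0.002779031997464093
m [ 0.56695273 -0.11172945  0.11033204] 0.0008887459118427372
m [ 0.50663812 -0.12685221  0.11102263] 0.0006742769235547658
m [ 0.47622629 -0.01653271  0.11437432] 0.0009386155389062543
mould (array([ 0.52196092, -0.06470198,  0.25599525,  0.11168612]), np.float64(0.4496501683560095), [[0.1, 0.9], [-0.3, 0.7], [-0.4, 0.0], [0.7, -1.0], [-0.1, -0.3], [0.2, 0.1], [-0.4, 0.0], [-0.2, -0.2]])
knob (array([ 0.59709433, -0.22141797,  0.12509791]), np.float64(0.002065627488462707))
plate [ 0.6091209  -0.11618942  0.08087977] 0.0036050337809992693
plate [ 0.6417857  -0.24301631  0.08044469] 0.0021953398091338573
plate [ 0.50052807 -0.27696803  0.08576837] 0.0008359159886204187
plate [ 0.46924551 -0.14969829  0.08029514] 0.0006592282743129582
disc (array([ 0.55579422, -0.20477568,  0.08224719]), np.float64(0.0020025026067476523))
stand [0.58057605 0.02141175 0.07803376] 0.003994191836969094
stand [ 0.64598997 -0.24595742  0.07734576] 0.00636487372625796
stand [ 0.49434336 -0.28276475  0.08098796] 0.0002567467731813198
stand [ 0.42456757 -0.01627705  0.07863569] 0.0032691563773977438
```

View pics/e.png

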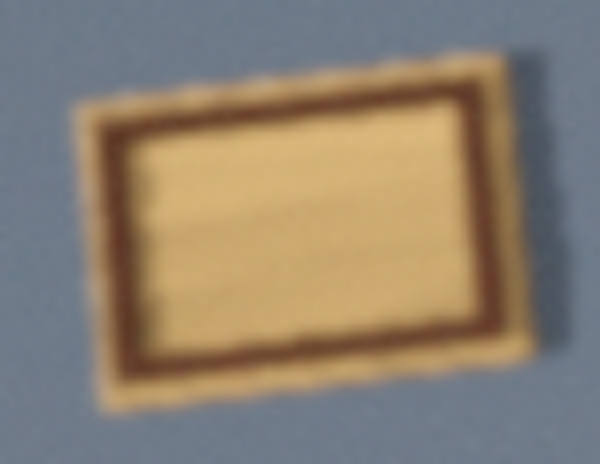

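```bash
cat > plan.py <<'E'
from fit import *
T=lambda *u:P(150,193,8,u)
D=lambda *u:P(180,265,6,u)
bt=[T(98,122),T(482,80),T(503,330),T(122,382)];bs=[D(52,318),D(258,28),D(480,120),D(285,428)]
h=lambda a,b,z:[[a,b,z],[a,-b,z],[-a,-b,z],[-a,b,z]]
print('board fence',fit('t0',bt,'s0',bs,h(.057,.082,.0)))
ot=[T(75,103),T(505,55),T(535,352),T(102,410)];os=[D(30,325),D(255,28),D(500,125),D(297,460)]
print('board outer(top only)',[np.round(atz('t0',u,.02),4).tolist() for u in ot], np.mean([atz('t0',u,.02) for u in ot],0), 'fence top-only',np.mean([atz('t0',u,.03) for u in bt],0))
print('bottle top',tri('t0',(569/1.4,209/1.4),'s0',(419/1.4,157/1.4)))
from scipy.spatial.transform import Rotation as R
o=r.observe();p,M=np.array(o['position']),R.from_rotvec(o['tcp_rot'])
g=np.array([.597,-.2215,.137]);print('tool delta to knob /50mm',M.inv().apply(g-p)/.05)
print(M.as_matrix().round(3))
E
python3 plan.py
```

```text
board fence (array([0.49103443, 0.29457439, 0.10112278, 0.02306076]), np.float64(0.6098863765331182), [[-0.4, -0.3], [0.1, -1.1], [1.0, 1.1], [-0.4, 0.8], [-0.1, -0.4], [0.1, 0.8], [-0.5, 0.3], [-0.0, -0.5]])
board outer(top only) [[0.5472, 0.3914, 0.02], [0.5632, 0.2098, 0.02], [0.437, 0.1977, 0.02], [0.4175, 0.3783, 0.02]] [0.49123078 0.29432565 0.02      ] fence top-only [0.49079292 0.29325454 0.03      ]
bottle top (array([ 0.68134204, -0.41278901,  0.16121565]), np.float64(0.004149330194022494))
tool delta to knob /50mm [10.24517837 -2.41968861  2.37422256]
[[ 0.961  0.277 -0.001]
 [ 0.277 -0.961  0.002]
 [-0.    -0.002 -1.   ]]
```

```bash
python3 -m pendant '{"angular":[[0,0,0],[0,0,0],[0,0,0],[0,0,0],[0,0,0],[0,0,0],[0,0,0],[0,0,0],[0,0,0],[0,0,0],[0,0,0],[0,0,0],[0,0,0],[0,0,0],[0,0,-1],[0,0,-1],[0,0,-1],[0,0,-1],[0,0,-1],[0,0,0]],"offset":[[0.3,-0.07,0],[0.6,-0.14,0],[0.85,-0.2,0],[0.85,-0.2,0],[0.85,-0.2,0],[0.85,-0.2,0],[0.85,-0.2,0],[0.85,-0.2,0],[0.85,-0.2,0],[0.85,-0.2,0],[0.85,-0.2,0],[0.85,-0.2,0],[0.6,-0.14,0],[0.25,-0.07,0],[0,0,0],[0,0,0],[0,0,0],[0,0,0],[0,0,0],[0,0,0]],"claw":[0.2,0.2,0.2,0.2,0.2,0.2,0.2,0.2,0.2,0.2,0.2,0.2,0.2,0.2,0.2,0.2,0.2,0.2,0.2,0.2]}' 20
python3 -m pendant '{"angular":[[0,0,-1],[0,0,-1],[0,0,-1],[0,0,-1],[0,0,-1],[0,0,-1],[0,0,-0.07],[0,0,0]],"offset":[[0,0,0],[0,0,0],[0,0,0],[0,0,0],[0,0,0],[0,0,0],[0,0,0],[0,0,0]],"claw":[0.2,0.2,0.2,0.2,0.2,0.2,0.2,0.2]}'
python3 - <<'E'
from h import *
from scipy.spatial.transform import Rotation as R
o=r.observe();p,M=np.array(o['position']),R.from_rotvec(o['tcp_rot'])
print(np.round(o['q'],2),M.as_matrix().round(3),M.inv().apply(np.array([.597,-.2215,.137])-p)/.05)
snap('side','s1');i=cv2.imread('pics/s1.png')[80:230,220:370];cv2.imwrite('pics/s1c.png',cv2.resize(i,None,fx=4,fy=4,interpolation=cv2.INTER_CUBIC))
E
```

```text
time_s: 2.1
position: [0.5966, -0.2227, 0.256]
tcp_rot: [-2.773, -1.475, 0.002]
force: [-0.8, 0.0, -0.1]
width: 0.0512
gripper_force: 0.0
time_s: 2.9
position: [0.5971, -0.2224, 0.2562]
tcp_rot: [-1.926, -2.482, 0.0]
force: [0.8, -0.3, 0.2]
width: 0.0514
gripper_force: 0.0
[-0.36  0.52  0.42  1.47 -0.    0.96] [[-0.248  0.969 -0.001]
 [ 0.969  0.248  0.   ]
 [ 0.    -0.001 -1.   ]] [0.01728941 0.00443489 2.38333338]
```

```bash
python3 -m pendant '{"angular":[[0,0,0],[0,0,0],[0,0,0],[0,0,0],[0,0,0],[0,0,0],[0,0,0],[0,0,0],[0,0,0],[0,0,0],[0,0,0],[0,0,0],[0,0,0],[0,0,0]],"offset":[[0.01,0,0.4],[0,0,0.5],[0,0,0.5],[0,0,0.4],[0,0,0.3],[0,0,0.2],[0,0,0.08],[0,0,0],[0,0,0],[0,0,0],[0,0,0],[0,0,0],[0,0,0],[0,0,0]],"claw":[0.2,0.2,0.2,0.2,0.2,0.2,0.2,0.2,-1,-1,-1,-1,-1,-1]}' 25
python3 - <<'E'
from h import *
from scipy.spatial.transform import Rotation as R
o=r.observe();print(np.round(o['force'],2),np.round(R.from_rotvec(o['tcp_rot']).inv().apply(o['force']),2))
snap('side','s1');i=cv2.imread('pics/s1.png')[80:230,220:370];cv2.imwrite('pics/s1c.png',cv2.resize(i,None,fx=4,fy=4,interpolation=cv2.INTER_CUBIC))
E
```

```text
time_s: 4.35
position: [0.5977, -0.2217, 0.1385]
tcp_rot: [1.919, 2.485, 0.001]
force: [-2.0, 0.7, 5.9]
width: 0.0208
gripper_force: 26.0
[-2.04  0.73  5.91] [ 1.21 -1.78 -5.92]
```

View pics/s1c.png

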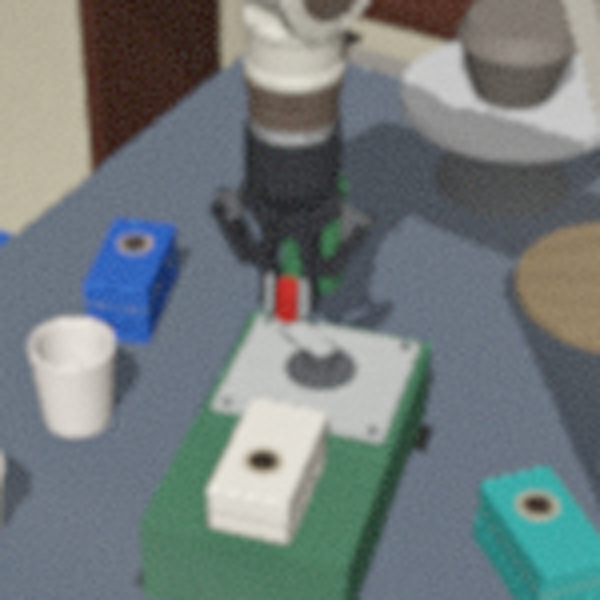

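The pads hold the red knob (at (287,298) in the crop). Next I'll work out the circle rows.

```bash
cat > circ.py <<'E'
import sys,numpy as np
# start deg, step deg, n, radius mm
def rows(a0,st,n,R=45.):
    a=np.radians(a0+st*np.arange(n+1)); P=np.round(np.c_[np.cos(a),np.sin(a)]*R/50,2); d=np.diff(P,axis=0)
    return str([[round(x,2)+0,round(y,2)+0,0] for x,y in d]).replace(' ','')
a0,st,n=map(float,sys.argv[1:4]);print(rows(a0,st,int(n)))
E
python3 circ.py 127 10 20; python3 circ.py 327 10 19
```

```text
[[np.float64(-0.12),np.float64(-0.11),0],[np.float64(-0.09),np.float64(-0.12),0],[np.float64(-0.08),np.float64(-0.14),0],[np.float64(-0.05),np.float64(-0.15),0],[np.float64(-0.02),np.float64(-0.15),0],[np.float64(0.01),np.float64(-0.16),0],[np.float64(0.03),np.float64(-0.15),0],[np.float64(0.06),np.float64(-0.15),0],[np.float64(0.08),np.float64(-0.13),0],[np.float64(0.11),np.float64(-0.12),0],[np.float64(0.12),np.float64(-0.09),0],[np.float64(0.14),np.float64(-0.08),0],[np.float64(0.15),np.float64(-0.05),0],[np.float64(0.15),np.float64(-0.02),0],[np.float64(0.16),np.float64(0.01),0],[np.float64(0.15),np.float64(0.03),0],[np.float64(0.15),np.float64(0.06),0],[np.float64(0.13),np.float64(0.08),0],[np.float64(0.12),np.float64(0.11),0],[np.float64(0.09),np.float64(0.12),0]]
[[np.float64(0.08),np.float64(0.14),0],[np.float64(0.05),np.float64(0.15),0],[np.float64(0.02),np.float64(0.15),0],[np.float64(-0.01),np.float64(0.16),0],[np.float64(-0.03),np.float64(0.15),0],[np.float64(-0.06),np.float64(0.15),0],[np.float64(-0.08),np.float64(0.13),0],[np.float64(-0.11),np.float64(0.12),0],[np.float64(-0.12),np.float64(0.09),0],[np.float64(-0.14),np.float64(0.08),0],[np.float64(-0.15),np.float64(0.05),0],[np.float64(-0.15),np.float64(0.02),0],[np.float64(-0.16),np.float64(-0.01),0],[np.float64(-0.15),np.float64(-0.03),0],[np.float64(-0.15),np.float64(-0.06),0],[np.float64(-0.13),np.float64(-0.08),0],[np.float64(-0.12),np.float64(-0.11),0],[np.float64(-0.09),np.float64(-0.12),0],[np.float64(-0.08),np.float64(-0.14),0]]
```

```bash
cat > st.py <<'E'
from h import *
from scipy.spatial.transform import Rotation as R
o=r.observe();M=R.from_rotvec(o['tcp_rot']).as_matrix();v=M.T@(np.array(o['position'])-[.5565,-.2045,.137])*1e3
print('tool rel axis mm',v.round(1),'ang',np.degrees(np.arctan2(v[1],v[0])).round(1)%360,'rad',np.hypot(*v[:2]).round(1))
f=M.T@o['force'];a=np.arctan2(v[1],v[0]);print('F radial',(f[0]*np.cos(a)+f[1]*np.sin(a)).round(1),'tangential',(-f[0]*np.sin(a)+f[1]*np.cos(a)).round(1),'z',f[2].round(1))
E
python3 st.py
python3 -m pendant '{"angular":[[0,0,0],[0,0,0],[0,0,0],[0,0,0],[0,0,0],[0,0,0],[0,0,0],[0,0,0],[0,0,0]],"offset":[[-0.12,-0.11,0],[-0.09,-0.12,0],[-0.08,-0.14,0],[-0.05,-0.15,0],[-0.02,-0.15,0],[0.01,-0.16,0],[0.03,-0.15,0],[0.06,-0.15,0],[0.08,-0.13,0]],"claw":[-1,-1,-1,-1,-1,-1,-1,-1,-1]}'; python3 st.py
```

```text
tool rel axis mm [-27.1  35.4  -1.5] ang 127.4 rad 44.6
F radial -2.5 tangential -0.3 z -5.6
time_s: 5.3
position: [0.5436, -0.2478, 0.1388]
tcp_rot: [1.912, 2.478, 0.006]
force: [11.9, -2.0, -4.5]
width: 0.021
gripper_force: 25.3
tool rel axis mm [-38.7 -23.4  -1.8] ang 211.2 rad 45.2
F radial -1.5 tangential -11.9 z 4.6
```

```bash
python3 -m pendant '{"angular":[[0,0,0],[0,0,0],[0,0,0],[0,0,0],[0,0,0],[0,0,0],[0,0,0],[0,0,0],[0,0,0],[0,0,0],[0,0,0],[0,0,0],[0,0,0],[0,0,0],[0,0,0],[0,0,0],[0,0,0],[0,0,0],[0,0,0],[0,0,0]],"offset":[[0.11,-0.12,0],[0.12,-0.09,0],[0.14,-0.08,0],[0.15,-0.05,0],[0.15,-0.02,0],[0.16,0.01,0],[0.15,0.03,0],[0.15,0.06,0],[0.13,0.08,0],[0.12,0.11,0],[0.09,0.12,0],[0.08,0.14,0],[0.05,0.15,0],[0.02,0.15,0],[-0.01,0.16,0],[-0.03,0.15,0],[-0.06,0.15,0],[-0.08,0.13,0],[-0.11,0.12,0],[-0.12,0.09,0]],"claw":[-1,-1,-1,-1,-1,-1,-1,-1,-1,-1,-1,-1,-1,-1,-1,-1,-1,-1,-1,-1]}'; python3 st.py
```

```text
time_s: 7.3
position: [0.5838, -0.1692, 0.1384]
tcp_rot: [-1.915, -2.483, -0.002]
force: [-8.4, 7.1, 12.1]
width: 0.0208
gripper_force: 26.7
tool rel axis mm [27.2 35.4 -1.3] ang 52.5 rad 44.6
F radial 0.5 tangential -11.0 z -12.1
```

```bash
python3 -m pendant '{"angular":[[0,0,0],[0,0,0],[0,0,0],[0,0,0],[0,0,0],[0,0,0],[0,0,0],[0,0,0],[0,0,0],[0,0,0]],"offset":[[-0.14,0.08,0],[-0.15,0.05,0],[-0.15,0.02,0],[-0.16,-0.01,0],[-0.15,-0.03,0],[-0.15,-0.06,0],[-0.13,-0.08,0],[-0.12,-0.11,0],[-0.09,-0.12,0],[-0.08,-0.14,0]],"claw":[-1,-1,-1,-1,-1,-1,-1,-1,-1,-1]}'; python3 st.py; python3 circ.py 157 8 45 | sed 's/np.float64(\([-0-9.]*\))/\1/g;s/],\[/\n/g' | awk '{printf "[%s] ",$0} NR%3==0{print " ->",157+8*NR}'
```

```text
time_s: 8.3
position: [0.5868, -0.2375, 0.1386]
tcp_rot: [1.914, 2.487, 0.015]
force: [7.5, 9.1, 2.9]
width: 0.021
gripper_force: 25.9
tool rel axis mm [-39.6  20.8  -1.5] ang 152.3 rad 44.8
F radial -1.6 tangential -11.7 z -2.8
[[[-0.04,-0.12,0] [-0.02,-0.12,0] [-0.01,-0.13,0]  -> 181
[0.01,-0.12,0] [0.03,-0.12,0] [0.04,-0.12,0]  -> 205
[0.07,-0.11,0] [0.07,-0.1,0] [0.09,-0.09,0]  -> 229
[0.1,-0.07,0] [0.11,-0.07,0] [0.12,-0.04,0]  -> 253
[0.12,-0.03,0] [0.12,-0.01,0] [0.13,0.01,0]  -> 277
[0.12,0.02,0] [0.12,0.04,0] [0.11,0.06,0]  -> 301
[0.11,0.07,0] [0.09,0.09,0] [0.08,0.09,0]  -> 325
[0.06,0.11,0] [0.05,0.12,0] [0.03,0.12,0]  -> 349
[0.02,0.12,0] [0.0,0.13,0] [-0.02,0.12,0]  -> 373
[-0.04,0.12,0] [-0.05,0.12,0] [-0.07,0.1,0]  -> 397
[-0.08,0.1,0] [-0.1,0.08,0] [-0.1,0.07,0]  -> 421
[-0.12,0.05,0] [-0.12,0.04,0] [-0.12,0.02,0]  -> 445
[-0.13,0.0,0] [-0.12,-0.02,0] [-0.12,-0.03,0]  -> 469
[-0.12,-0.05,0] [-0.11,-0.06,0] [-0.09,-0.08,0]  -> 493
[-0.09,-0.09,0] [-0.07,-0.11,0] [-0.06,-0.11,0]]]  -> 517
```

```bash
python3 -m pendant '{"angular":[[0,0,0],[0,0,0],[0,0,0]],"offset":[[-0.04,-0.12,0],[-0.02,-0.12,0],[-0.01,-0.13,0]],"claw":[-1,-1,-1]}' >/dev/null; python3 st.py
```

```text
tool rel axis mm [-44.9   3.   -1.6] ang 176.2 rad 45.0
F radial -1.2 tangential -10.6 z 0.8
```

```bash
python3 -m pendant '{"angular":[[0,0,0],[0,0,0]],"offset":[[0.01,-0.12,0],[0.03,-0.12,0]],"claw":[-1,-1]}' >/dev/null; python3 st.py
```

```text
tool rel axis mm [-44.2  -8.9  -1.7] ang 191.4 rad 45.0
F radial 0.2 tangential -11.2 z 1.3
```

```bash
python3 -m pendant '{"angular":[[0,0,0],[0,0,0],[0,0,0]],"offset":[[0.04,-0.12,0],[0.07,-0.11,0],[0.07,-0.1,0]],"claw":[-1,-1,-1]}' >/dev/null; python3 st.py
```

```text
tool rel axis mm [-37.  -26.   -1.8] ang 215.1 rad 45.3
F radial 0.8 tangential -11.2 z 3.6
```

```bash
python3 -m pendant '{"angular":[[0,0,0],[0,0,0],[0,0,0]],"offset":[[0.09,-0.09,0],[0.1,-0.07,0],[0.11,-0.07,0]],"claw":[-1,-1,-1]}' >/dev/null; python3 st.py
```

```text
tool rel axis mm [-23.6 -38.8  -1.8] ang 238.7 rad 45.4
F radial -0.3 tangential -11.1 z 2.9
```

```bash
python3 -m pendant '{"angular":[[0,0,0],[0,0,0],[0,0,0]],"offset":[[0.12,-0.04,0],[0.12,-0.03,0],[0.12,-0.01,0]],"claw":[-1,-1,-1]}' >/dev/null; python3 st.py
```

```text
tool rel axis mm [ -5.9 -45.1  -1.7] ang 262.5 rad 45.4
F radial 2.7 tangential -10.9 z -2.0
```

```bash
python3 -m pendant '{"angular":[[0,0,0],[0,0,0],[0,0,0]],"offset":[[0.13,0.01,0],[0.12,0.02,0],[0.12,0.04,0]],"claw":[-1,-1,-1]}' >/dev/null; python3 st.py
```

```text
tool rel axis mm [ 15.9 -42.6  -1.6] ang 290.5 rad 45.5
F radial 2.4 tangential -3.4 z -5.4
```

The drag fell from 11 N to 3.4 N, so the mould is free. I'll stop winding, release the knob and rise.

```bash
python3 -m pendant '{"angular":[[0,0,0],[0,0,0],[0,0,0],[0,0,0],[0,0,0],[0,0,0],[0,0,0],[0,0,0],[0,0,0],[0,0,0]],"offset":[[0,0,0],[0,0,0],[0,0,0],[0,0,0],[0,0,-0.1],[0,0,-0.3],[0,0,-0.5],[0,0,-0.5],[0,0,-0.4],[0,0,-0.1]],"claw":[0.1,0.1,0.1,0.1,0.1,0.1,1,1,1,1]}'
python3 - <<'E'
from h import *
from scipy.spatial.transform import Rotation as R
o=r.observe();p,M=np.array(o['position']),R.from_rotvec(o['tcp_rot'])
print(M.as_matrix().round(3).tolist(),M.inv().apply(np.array([.522,-.0647,.106])-p)/.05)
snap('top','t2');snap('side','s2')
a=cv2.imread('pics/t2.png')[160:240,260:367];b=cv2.imread('pics/s2.png')[135:245,235:340]
cv2.imwrite('pics/m2.png',np.hstack([cv2.resize(a,(428,320),interpolation=2),cv2.resize(b,(336,352),interpolation=2)[:320]]))
E
```

```text
time_s: 11.0
position: [0.5125, -0.1988, 0.2353]
tcp_rot: [1.917, 2.482, 0.002]
force: [0.3, -0.9, 1.2]
width: 0.0854
gripper_force: 0.0
[[-0.253, 0.968, 0.005], [0.968, 0.253, -0.002], [-0.003, 0.004, -1.0]] [2.55394265 0.8512685  2.58160616]
```

View pics/m2.png

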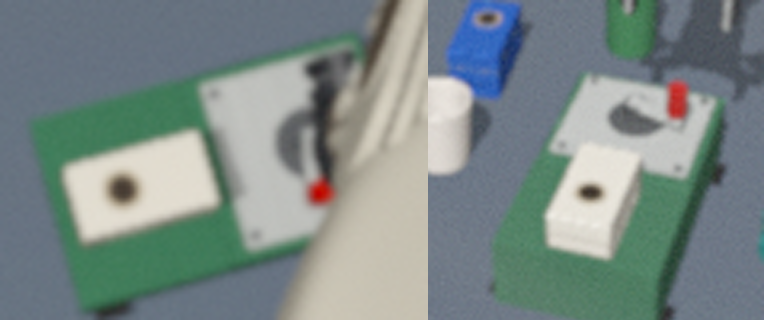

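The knob has moved round to (320,190) in the left panel and the mould is still seated. Now I'll grasp the mould.

```bash
python3 -m pendant '{"angular":[[0,0,0],[0,0,0],[0,0,0],[0,0,0],[0,0,0],[0,0,0],[0,0,0],[0,0,0],[0,0,0],[0,0,0],[0,0,0],[0,0,0],[0,0,0],[0,0,0],[0,0,0],[0,0,0]],"offset":[[0.35,0.15,0],[0.7,0.2,0],[0.7,0.2,0],[0.5,0.2,0],[0.3,0.1,0],[0,0,0],[0,0,0.3],[0,0,0.5],[0,0,0.5],[0,0,0.4],[0,0,0.3],[0,0,0.2],[0,0,0.2],[0,0,0.1],[0,0,0.08],[0,0,0]],"claw":[1,1,1,1,1,1,1,1,1,1,1,1,1,1,1,1]}' 40
python3 -m pendant '{"angular":[[0,0,0],[0,0,0],[0,0,0],[0,0,0],[0,0,0],[0,0,0],[0,0,0]],"offset":[[0,0,0],[0,0,0],[0,0,0],[0,0,0],[0,0,0],[0,0,0],[0,0,0]],"claw":[-1,-1,-1,-1,-1,-1,-1]}' 40
```

```text
time_s: 12.7
position: [0.5199, -0.0642, 0.1031]
tcp_rot: [-1.92, -2.486, 0.0]
force: [0.5, 0.1, 0.6]
width: 0.0855
gripper_force: 0.0
time_s: 13.4
position: [0.5208, -0.0641, 0.1042]
tcp_rot: [1.919, 2.485, 0.002]
force: [-0.1, 0.7, 4.4]
width: 0.0594
gripper_force: 45.6
```

```bash
python3 -m pendant '{"angular":[[0,0,0],[0,0,0],[0,0,0],[0,0,0],[0,0,0],[0,0,0]],"offset":[[0,0,-0.01],[0,0,-0.02],[0,0,-0.02],[0,0,-0.02],[0,0,-0.02],[0,0,0]],"claw":[-1,-1,-1,-1,-1,-1]}'
```

```text
time_s: 14.0
position: [0.5196, -0.0641, 0.1075]
tcp_rot: [-1.92, -2.486, 0.001]
force: [0.1, -0.8, -4.1]
width: 0.0597
gripper_force: 44.9
```

```bash
python3 -m pendant '{"angular":[[0,0,0],[0,0,0],[0,0,0],[0,0,0],[0,0,0],[0,0,0],[0,0,0],[0,0,0],[0,0,0],[0,0,0],[0,0,0],[0,0,0],[0,0,0],[0,0,0],[0,0,0]],"offset":[[0,0,-0.03],[0,0,-0.05],[0,0,-0.08],[0,0,-0.1],[0,0,-0.15],[0,0,-0.2],[0,0,-0.2],[0,0,-0.2],[0,0,-0.2],[0,0,-0.2],[0,0,-0.2],[0,0,-0.2],[0,0,-0.15],[0,0,-0.05],[0,0,0]],"claw":[-1,-1,-1,-1,-1,-1,-1,-1,-1,-1,-1,-1,-1,-1,-1]}'
python3 - <<'E'
from h import *
from scipy.spatial.transform import Rotation as R
o=r.observe();p,M=np.array(o['position']),R.from_rotvec(o['tcp_rot'])
print(np.round(o['q'],2),M.as_matrix().round(3).tolist(),M.inv().apply(np.array([.491,.294,.104-.035])-p)/.05)
snap('side','s3');i=cv2.imread('pics/s3.png')[130:280,190:390];cv2.imwrite('pics/s3c.png',cv2.resize(i,(800,600),interpolation=2))
E
```

```text
time_s: 15.5
position: [0.5202, -0.0641, 0.2087]
tcp_rot: [1.92, 2.486, 0.001]
force: [-0.1, 0.1, -4.1]
width: 0.0595
gripper_force: 44.8
[-0.12  0.31 -0.02  1.23 -0.    1.19] [[-0.253, 0.967, 0.001], [0.967, 0.253, -0.0], [-0.0, 0.001, -1.0]] [7.07821127 1.24506082 2.79283498]
```

View pics/s3c.png

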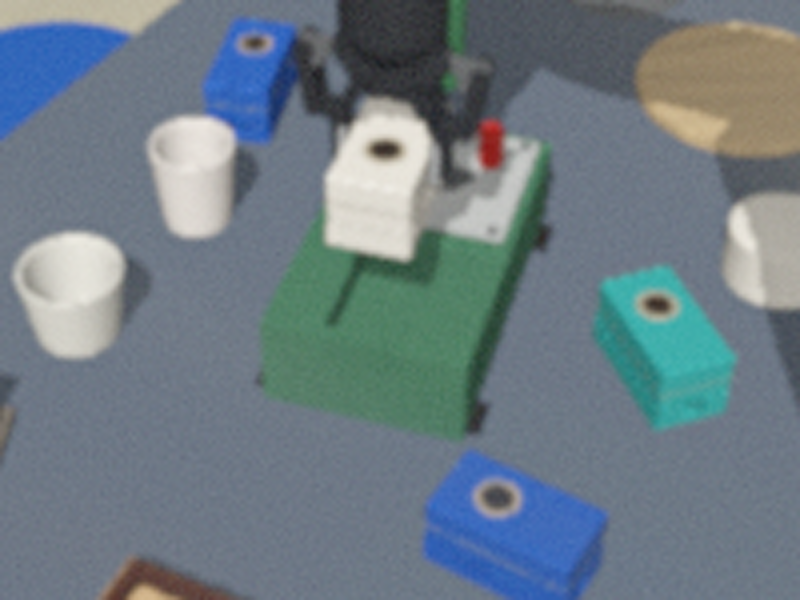

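The mould is clear of the stand and upright, with its hole at (385,150). I'll carry it over the board.

```bash
python3 -m pendant '{"angular":[[0,0,0],[0,0,0],[0,0,0],[0,0,0],[0,0,0],[0,0,0],[0,0,0],[0,0,0],[0,0,0],[0,0,0],[0,0,0],[0,0,0],[0,0,0.3],[0,0,0.5],[0,0,0.3],[0,0,0],[0,0,0],[0,0,0],[0,0,0],[0,0,0]],"offset":[[0.3,0.05,0],[0.6,0.1,0],[0.7,0.12,0],[0.7,0.12,0],[0.7,0.12,0],[0.7,0.12,0],[0.7,0.12,0],[0.7,0.12,0],[0.7,0.12,0],[0.7,0.12,0],[0.4,0.1,0],[0.18,0.04,0],[0,0,0],[0,0,0],[0,0,0],[0,0,0.3],[0,0,0.5],[0,0,0.5],[0,0,0.3],[0,0,0.1]],"claw":[-1,-1,-1,-1,-1,-1,-1,-1,-1,-1,-1,-1,-1,-1,-1,-1,-1,-1,-1,-1]}'
python3 - <<'E'
from h import *
from scipy.spatial.transform import Rotation as R
o=r.observe();p,M=np.array(o['position']),R.from_rotvec(o['tcp_rot'])
print(M.as_matrix().round(3).tolist(),M.inv().apply(np.array([.491,.294,.069])-p)/.05)
snap('side','s4');snap('top','t4');a=cv2.imread('pics/s4.png')[250:350,170:280];b=cv2.imread('pics/t4.png')[185:255,145:225]
cv2.imwrite('pics/m4.png',np.hstack([cv2.resize(a,(440,400),interpolation=2),cv2.resize(b,(360,315),interpolation=2)[:,:].copy() if 0 else cv2.copyMakeBorder(cv2.resize(b,(360,315),interpolation=2),0,85,0,0,0)]))
E
```

```text
time_s: 17.55
position: [0.4892, 0.2927, 0.1207]
tcp_rot: [-2.105, -2.33, 0.008]
force: [-0.1, -0.9, -3.2]
width: 0.0596
gripper_force: 44.7
[[-0.101, 0.995, -0.005], [0.995, 0.101, -0.003], [-0.003, -0.005, -1.0]] [0.02480662 0.04424969 1.0341856 ]
```

View pics/m4.png

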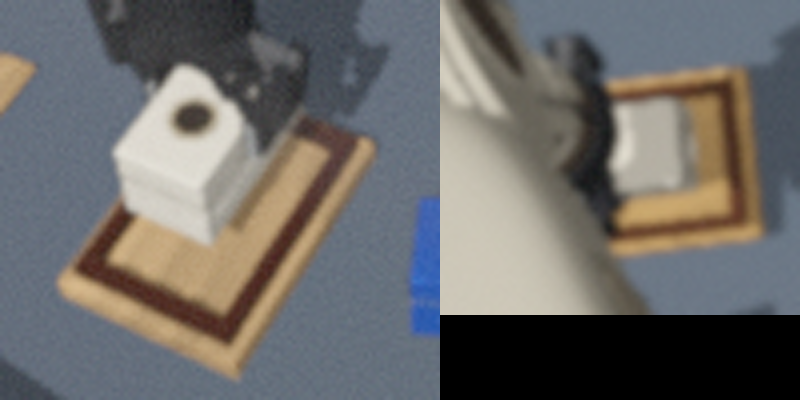

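The mould hangs level over the board. Its near bottom corner is at (212,243) in the left panel, so I'll check the sideways fit from that.

```bash
python3 - <<'E'
from h import *
c,s=np.cos(.101),np.sin(.101);B=np.array([[c,s],[-s,c]])
for n,f,uv,z in[('near right bottom','s4',(170+212/4-.4,250+243/4-.4),.0717),('near left bottom','s4',(170+127/4-.4,250+195/4-.4),.0717),('near left top','s4',(170+115/4-.4,250+152/4-.4),.1317),('-y+x top','t4',(145+682/4.5-440/4.5-.4,185+97/4.5-.4),.1317),('-y-x top','t4',(145+690/4.5-440/4.5-.4,185+188/4.5-.4),.1317)]:
    print(n,(B@(atz(f,uv,z)[:2]-[.491,.294])).round(4))
E
```

```text
near right bottom [-0.0312  0.0521]
near left bottom [0.034  0.0461]
near left top [0.0269 0.0546]
-y+x top [ 0.029 -0.062]
-y-x top [-0.0341 -0.0612]
```

```bash
python3 -m pendant '{"angular":[[0,0,0],[0,0,0],[0,0,0],[0,0,0],[0,0,0],[0,0,0],[0,0,0],[0,0,0],[0,0,0],[0,0,0],[0,0,0]],"offset":[[0.04,0.02,0.1],[0.04,0.02,0.2],[0,0,0.2],[0,0,0.15],[0,0,0.1],[0,0,0.08],[0,0,0.05],[0,0,0.04],[0,0,0.02],[0,0,0],[0,0,0]],"claw":[-1,-1,-1,-1,-1,-1,-1,-1,-1,-1,-1]}'
```

```text
time_s: 18.75
position: [0.4927, 0.2985, 0.0766]
tcp_rot: [2.105, 2.332, 0.001]
force: [0.0, -0.8, -4.2]
width: 0.0596
gripper_force: 44.7
```

```bash
python3 -m pendant '{"angular":[[0,0,0],[0,0,0],[0,0,0],[0,0,0],[0,0,0],[0,0,0]],"offset":[[0,0,0.02],[0,0,0.03],[0,0,0.03],[0,0,0.02],[0,0,0.02],[0,0,0]],"claw":[-1,-1,-1,-1,-1,-1]}'
```

```text
time_s: 19.35
position: [0.4924, 0.2983, 0.0701]
tcp_rot: [-2.105, -2.332, 0.001]
force: [0.4, 1.0, -3.6]
width: 0.0593
gripper_force: 44.7
```

```bash
python3 -m pendant '{"angular":[[0,0,0],[0,0,0],[0,0,0]],"offset":[[0,0,0.01],[0,0,0.01],[0,0,0]],"claw":[-1,-1,-1]}'
```

```text
time_s: 19.65
position: [0.4925, 0.2984, 0.0693]
tcp_rot: [-2.105, -2.332, -0.0]
force: [-0.3, -0.3, -4.0]
width: 0.0595
gripper_force: 44.8
```

```bash
python3 -m pendant '{"angular":[[0,0,0],[0,0,0],[0,0,0]],"offset":[[0,0,0.01],[0,0,0.01],[0,0,0]],"claw":[-1,-1,-1]}'
```

```text
time_s: 19.95
position: [0.4926, 0.2984, 0.0692]
tcp_rot: [2.105, 2.332, 0.001]
force: [-4.3, -2.1, 5.0]
width: 0.0592
gripper_force: 45.7
```

```bash
python3 -m pendant '{"angular":[[0,0,0],[0,0,0],[0,0,0],[0,0,0],[0,0,0],[0,0,0],[0,0,0],[0,0,0],[0,0,0],[0,0,0],[0,0,0],[0,0,0],[0,0,0]],"offset":[[0,0,0],[0,0,0],[0,0,0],[0,0,0],[0,0,0],[0,0,-0.1],[0,0,-0.2],[0,0,-0.4],[0,0,-0.6],[0,0,-0.6],[0,0,-0.5],[0,0,-0.2],[0,0,0]],"claw":[1,1,1,1,1,1,1,1,1,1,1,1,1]}'
python3 - <<'E'
from h import *
snap('side','s5');i=cv2.imread('pics/s5.png')[250:350,150:283];cv2.imwrite('pics/m5.png',cv2.resize(i,(665,500),interpolation=2))
E
```

```text
time_s: 21.25
position: [0.4935, 0.299, 0.2006]
tcp_rot: [2.104, 2.331, 0.007]
force: [-0.6, -0.6, 0.6]
width: 0.0855
gripper_force: 0.0
```

View pics/m5.png

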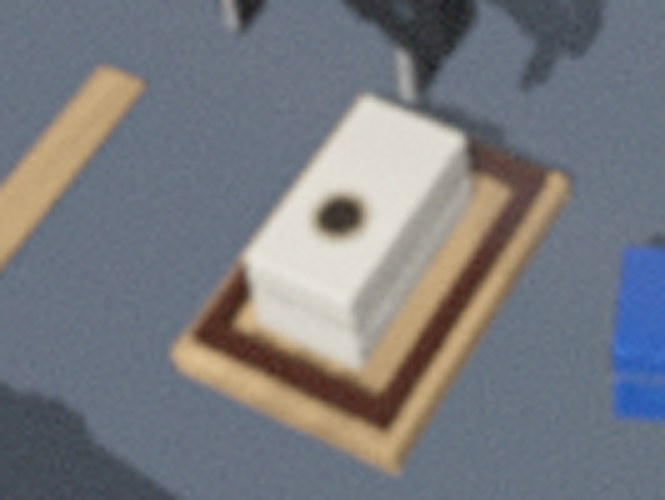

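The mould stands flat and centred inside the fence, with its near bottom corner at (362,368), and the gripper is clear of it.

```bash
python3 -c "
from rig import r;print(r.job_done())"
```

```text
the job is handed in; nothing more can be done
None
```

I wound the crank until its drag let go, then lifted the freed mould out and set it down upright inside the drying board's fence; the job was handed in at about 21 s, and no verdict came back.

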